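# Turn up the parts cup and draw a bearing ball

### The arm

A 7-joint arm with a two-finger parallel gripper is mounted at the origin on the work surface. World frame = base frame: x ahead of the robot, y to its left, z up, the work surface at z = 0. Lengths are in m, angles in rad, forces in N, time in s.
With the tool pointing down it reaches from about 0.425 to 0.95 m from the base axis. Payload 4.7 kg.
Tool frame: the origin (TCP) lies between the finger pads; the fingertips stand 25 mm ahead of it and the grasp point (between the pads) lies 6 mm ahead of it; z points along the fingers, y is the line along which they close (so a half turn about z gives the same grasp; the last joint's range is limited). The gripper opens to 85 mm and grips with 20 to 120 N. Pads are 22 mm wide; open, the fingers measure 114 mm over their backs; the gripper's body (76 mm by 85 mm) begins 54 mm behind the grasp point. The pads swing forward as they close: fully open they stand 13 mm farther back than shut.
Start: joints at [-1.311, 0.469, -0.049, 1.532, 0.024, 1.141, -0.082], TCP at [0.192, 0.647, 0.256] pointing down, gripper open.
Joint ranges: [-2.59, 2.59], [-0.33, 1.99], [-1.39, 1.29], [0.1, 2.45], [-1.04, 4.18], [0.21, 1.99], [-2.66, 2.66]. Speed limits (rad/s): [2.57, 2.57, 3.14, 3.14, 3.14, 3.14, 3.14].

### API

Orientations are given as a 3x3 rotation matrix whose columns are the frame's x, y, z axes.
In Python, from rig import * gives the robot as it stands. Calls block until the motion is done:
- movep(position, orientation): joint-space move of the TCP to a pose.
- move_l(position, attitude=None, feed=0.15, until_force=None): straight line of the TCP; attitude=None keeps the orientation; feed is the mean speed in m/s. With until_force (N) it stops when the force on the tool has changed by that much, and returns True; else False.
- move_joints(angles): joint-space move.
- command_gripper(opening, newtons=None): finger opening in m; newtons is the grip in N (None keeps the last); returns when the fingers have stopped.
- sleep(seconds).
- inverse_kinematics(position, orientation): joint angles nearest the present ones, or None.
- sense(): the state.
- camera(name): name is "scene" or "top" or "wrist"; returns (picture, depth): 400x640x3 uint8, red, green, blue; 400x640 float32, m along the optical axis (not along the pixel's ray), 0 where there is no reading.
- camera_params(name): a dict with "K" (3x3 intrinsics, pixels), "dist" ([k1, k2, p1, p2, k3] as OpenCV has them; the pictures are not rectified), "position" and "rotation" of the camera in the world; the wrist camera has in their place "tool_from_camera" (4x4, takes a point from camera to tool coordinates, whose origin is the TCP and whose axes are the flange's). Camera axes: x right, y down, z forward; pixel columns grow to the right and rows downward; lengths in m; the calibration is good to about 2 mm. A picture is of the moment at which its call begins: read the wrist's pose just before it. camera_params takes no time and is no camera call.
A pose or a line that the arm cannot do raises Unreachable and nothing moves.
- finish_job(): hands the job in; it is judged then, once.
The state is a dict: "time_s": time; "joint_pos": joint angles; "qd": joint speeds; "joint_efforts": joint torques, N m; "position": TCP position; "tcp_rot": TCP orientation; "wrist_force": force on the tool from outside, world axes, zero at the start; "ft_torque": the same for the moment, N m; "finger_gap": finger opening in m; "gripper_force": force on a finger pad.
Only numpy, scipy, OpenCV 4.12 (cv2) and the standard library are available. Lean on these libraries where they do the work, as an engineer would, in place of code of your own. Each camera call takes 0.05 s, during which the arm holds its last target. There are 200 camera calls.

### The job

The blue parts cup stands upside down on the shelf: turn it mouth-up and stand it on the black square mark under the tip of the ball dispenser's spout. Then push the dispenser's red plunger fully down, so that the steel bearing ball rolls out into the cup, and let it spring back. Leave the cup standing upright on the mark with the ball in it, and leave the other things on the shelf where they are.

Things in the scene. Friction and masses are not known exactly. Their poses are not given: they have to be found in the camera images.
- cup_center (a point): centre of the blue square parts cup: straight sides 52 x 52 mm, 64 mm tall, walls and base 3 mm, 0.14 kg, white band at the mouth, cork disc on the base. x, y are square to its sides; z runs from mouth to base: up at the start (mouth-down), down when mouth-up. Standing, the centre is 32 mm above the shelf. It can lie on a flat side without rolling (centre at 26 mm).
- mark (a point): centre of the black 66 mm square mark painted flat on the shelf (z = 0), where the cup is to stand. Its +x axis points level from the mark to the dispenser, whose foot plate (6 mm thick, 90 mm wide) begins 87 mm away and whose grey column (44 mm wide) begins 99 mm away. Mark and dispenser are one fixed piece.
- spout_tip (a point): tip of the dispenser's aluminium trough, middle of its floor, 24 mm from the mark's centre on the mark's +x side and 89 mm above the shelf. The trough is 24 mm wide, its underside at 85 mm and its walls' top at 101 mm above the shelf here; it rises gently to the dispenser. The ball flies off the tip and drops about over the mark's centre.
- plunger_top (a point): centre of the top of the red round plunger cap (30 mm diameter), the highest point of the dispenser: 181 mm above the shelf when up, 85 mm from the mark's centre along the mark's +x axis. It is pressed straight down.
- plunger (a joint): plunger stroke in m: 0 = up, 0.018 = fully down, against a spring (3.4 N at first, 8.4 N at the bottom); it springs back when released. Its gate frees the ball only near the bottom of the stroke; the ball takes up to a second to roll off and drop, so keep it down that long.
- ball_center (a point): centre of the steel bearing ball, 16 mm diameter, 20 g; at the start it waits in the trough behind the plunger's gate.
- jar_center (a point): centre of the glass jar with a steel twist cap, 72 mm diameter, 100 mm tall, standing; to be left alone
- bell_center (a point): centre of the black domed bicycle bell, 54 mm diameter, 35 mm tall; to be left alone
- lever_a_center (a point): middle of a red plastic tire lever lying flat, 107 mm along its x, 16 mm wide, 7 mm thick; to be left alone
- lever_b_center (a point): middle of the second red tire lever, the same; to be left alone
- pad_a_center (a point): centre of a brake pad (52 x 14 x 13 mm with a stud on top) in the white tray (240 x 200 mm, 34 mm tall, fixed); to be left alone
- pad_b_center (a point): centre of the second brake pad in the tray; to be left alone
- bb_tool_center (a point): centre of the steel bottom bracket tool (40 mm diameter, 30 mm tall) in the tray; to be left alone
Mind the look-alikes: they are no part of the job. Of the things that look like the part that bears mark, take the one that is farthest to the robot's left at the start. There is more than one size of the part that bears cup_center; the job needs the smaller.

How it is judged:
By the outcome, as a careful person would: the job done as asked, in the order asked, and still so for the second after the job is handed in, with the robot touching nothing.
It also fails if it takes over 72 s, if anything falls off the work surface, if the arm or the gripper's body presses on something with over 40 N, if the wrist force passes 120 N, or if a joint passes its speed limit or range.

## Working session

There is one attempt and no reset: what is moved stays moved. The work goes in short steps, each a Python script; the robot and the scene stay as the last script left them, time stands still between calls to the robot, and variables do not carry over. Pictures are saved under pics/ and viewed, at most 10 in all, crops included, and the job is handed in when it is done.

```bash
mkdir -p pics; ls
cat > h.py <<'E'
from rig import *
import numpy as np, cv2
def save(name,fn):
    im,d=camera(name); cv2.imwrite(f'pics/{fn}.png',im[:,:,::-1]); np.save(f'pics/{fn}.npy',d); return im,d
def ray(name,uv,s=None):
    p=camera_params(name); 
    n=cv2.undistortPoints(np.array([[uv]],float),np.array(p['K']),np.array(p['dist']))[0,0]
    if name=='wrist':
        T=np.array(p['tool_from_camera']);R=np.array(s['tcp_rot']);o=R@T[:3,3]+np.array(s['position']);Rc=R@T[:3,:3]
    else: o=np.array(p['position']);Rc=np.array(p['rotation'])
    return o,Rc@np.array([n[0],n[1],1.])
def onz(name,uv,z,s=None):
    o,v=ray(name,uv,s); return o+v*(z-o[2])/v[2]
def pt(name,uv,d,s=None):
    o,v=ray(name,uv,s); return o+v*d[int(uv[1]),int(uv[0])]
E
python3 - <<'E'
from h import *
save('scene','s0');save('top','t0')
for n in('scene','top'):
    p=camera_params(n);print(n,p['position'],np.round(p['rotation'],2).tolist(),p['K'][0][0])
print(sense()['time_s'])
E
```

```text
pics
scene [ 0.94590993 -0.61157741  1.02661475] [[0.8, 0.47, -0.38], [0.6, -0.62, 0.5], [-0.01, -0.63, -0.78]] 436.56883463855684
top [ 0.31425866 -0.02826915  1.33990052] [[-0.03, -0.99, 0.17], [-1.0, 0.03, 0.01], [-0.02, -0.17, -0.99]] 457.27585667644195
0.1
```

View pics/t0.png

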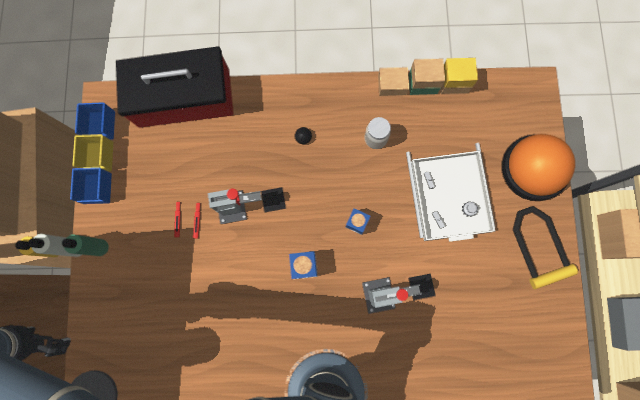

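View pics/s0.png

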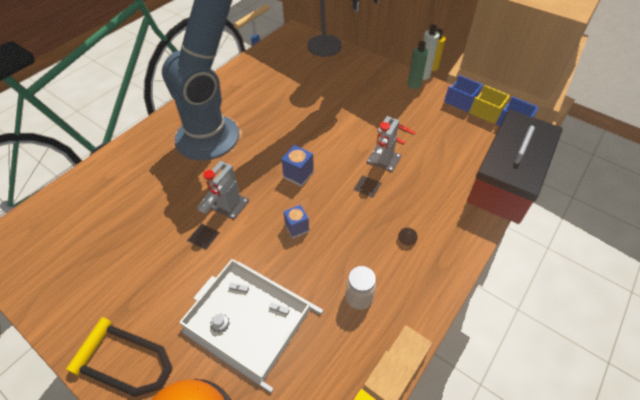

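Top view (image up = +x, left = +y). There are two dispensers: one with its mark near (272,199), one with its mark near (422,286). The left one (272,199) is the one meant. There are two cups: (358,221), which looks smaller, and (303,265), which looks larger. I want the smaller. I'll confirm both choices in an enlarged crop.

Run:
```python
from h import *
a=cv2.imread('pics/t0.png')
c=cv2.resize(a[170:290,195:395],None,fx=4,fy=4,interpolation=cv2.INTER_CUBIC); cv2.imwrite('pics/c0.png',c)
d=np.load('pics/t0.npy')
for uv in [(359,221),(303,265),(233,194),(270,199),(304,136),(378,127)]: print(uv,pt('top',uv,d).round(4))
```

```text
(359, 221) [ 0.4687 -0.1094  0.0626]
(303, 265) [0.35   0.0491 0.0838]
(233, 194) [0.5344 0.2214 0.179 ]
(270, 199) [0.5498 0.1488 0.0008]
(304, 136) [0.7316 0.042  0.0321]
(378, 127) [ 0.7289 -0.1711  0.1024]
```

View pics/c0.png

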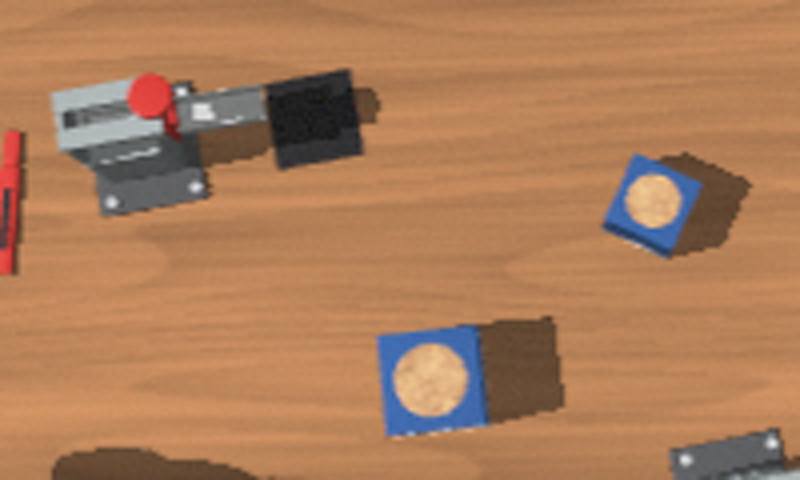

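The crop confirms it. The target cup's top (cork at t0 px ~(358.5,220)) is at 63 mm, so it is the 64 mm cup; the other is 84 mm. The left mark is centred near px (274,200). Next I'll take wrist views for precision.

Run:
```python
from h import *
Rd=np.array([[0,1,0],[1,0,0],[0,0,-1.]])
s=sense();print(np.round(s['tcp_rot'],2).tolist()); T=np.array(camera_params('wrist')['tool_from_camera']);print(T.round(3).tolist())
import pickle
print(sense()['wrist_force'])
P={}
for n,p in (('w1',(0.45,-0.11,0.36)),('w2',(0.50,0.13,0.40))):
    for R in (np.array(s['tcp_rot']),):
        movep(p,R)
    sleep(.3); P[n]={k:np.array(v) for k,v in sense().items()}; save('wrist',n)
pickle.dump(P,open('P.pkl','wb'));print(sense()['time_s'])
im=np.hstack([cv2.resize(cv2.imread(f'pics/{n}.png'),(400,250)) for n in('w1','w2')]);cv2.imwrite('pics/w12.png',im)
```

```text
[[-0.96, 0.28, -0.0], [0.28, 0.96, -0.0], [-0.0, -0.0, -1.0]]
[[0.0, -0.951, -0.308, 0.079], [1.0, 0.0, 0.001, 0.0], [-0.001, -0.308, 0.951, -0.117], [0.0, 0.0, 0.0, 1.0]]
[-0.45630202 -0.48250169  0.23155656]
4.6167
```

View pics/w12.png

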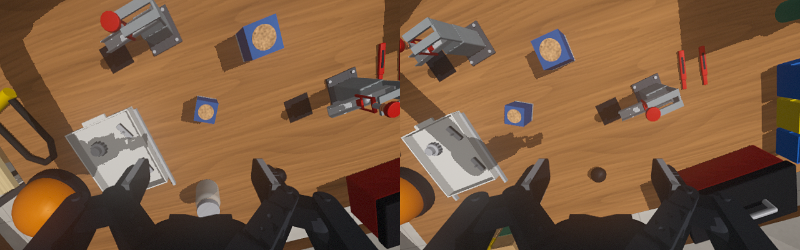

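The wrist views show the small cup at w1 full-res (330,178), the mark at w2 (333,178) and the plunger at w2 (405,182). I'll enlarge both.

Run:
```python
import cv2,numpy as np
a=cv2.imread('pics/w1.png')[140:220,290:370];b=cv2.imread('pics/w2.png')[130:220,300:440]
A=cv2.resize(a,None,fx=4,fy=4,interpolation=2);B=cv2.resize(b,None,fx=5,fy=5,interpolation=2)
B=cv2.resize(b,None,fx=3.4,fy=3.4,interpolation=2)
c=np.zeros((320,796,3),np.uint8);c[:,:320]=A;c[:306,320:320+476]=B
cv2.imwrite('pics/c1.png',c)
```

```text
(no output)
```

View pics/c1.png

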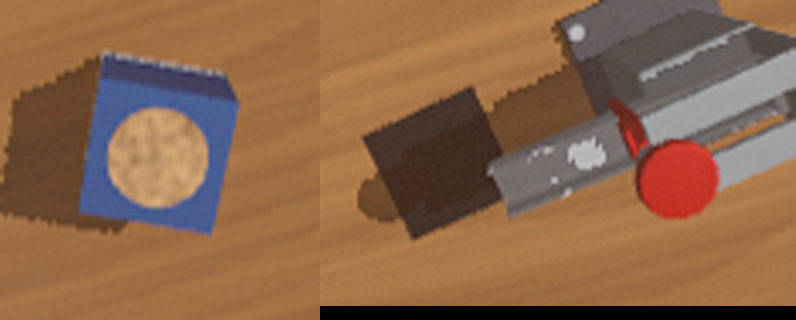

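The cup's top-face corners in the crop are at (101,77),(238,102),(213,234),(80,212), with the cork at (158,158). The mark's visible corners are at (362,136),(472,87),(414,240), and the plunger cap's centre is at (677,179).

```bash
cat > m.py <<'E'
from h import *; import pickle
P=pickle.load(open('P.pkl','rb'))
f=lambda n,uv,z: onz('wrist',uv,z,P[n])
A=[f('w1',(x/4+290-.4,y/4+140-.4),.064) for x,y in((101,77),(238,102),(213,234),(80,212),(158,158))]
g=lambda x,y,z:f('w2',((x-320)/3.4+300-.35,y/3.4+130-.35),z)
B=[g(362,136,0),g(472,87,0),g(414,240,0)]
pl=g(677,179,.181); tip=g(500,193,.101)
np.set_printoptions(precision=4,suppress=True)
if __name__=='__main__':
    for a in A:print(a)
    print('mean',np.mean(A[:4],0),'edges',[np.linalg.norm(A[i]-A[(i+1)%4]) for i in range(4)])
    print([np.degrees(np.arctan2(*(A[(i+1)%4]-A[i])[1::-1])) for i in range(4)])
    for b in B:print(b)
    print('edges',np.linalg.norm(B[0]-B[1]),np.linalg.norm(B[0]-B[2]))
    m=(B[1]+B[2])/2;print('mark',m,'pl',pl,'dist',np.linalg.norm((pl-m)[:2]),'tip',tip,'yaw',np.degrees(np.arctan2(*(pl-m)[1::-1])))
    for a,b in((1,0),(0,2)):print(np.degrees(np.arctan2(*(B[a]-B[b])[1::-1])))
    # top-cam cross-check
    for n,uv,z in(('cork',(654,201),.064),('pl',(150,96),.181),('mark',(315.5,119),0)):
        print(n,onz('top',(uv[0]/4+195-.4,uv[1]/4+170-.4),z))
    d=np.load('pics/w1.npy');print(pt('wrist',(329,179),d,P['w1']))
    d=np.load('pics/w2.npy');print(pt('wrist',(405,182),d,P['w2']), pt('wrist',(325,180),d,P['w2']))
E
python3 m.py
```

```text
[ 0.4385 -0.1149  0.064 ]
[ 0.4617 -0.0692  0.064 ]
[ 0.5083 -0.0913  0.064 ]
[ 0.4855 -0.1375  0.064 ]
[ 0.4737 -0.1033  0.064 ]
mean [ 0.4735 -0.1032  0.064 ] edges [np.float64(0.05124179621106237), np.float64(0.05157181871601569), np.float64(0.05144740956474023), np.float64(0.052099635166615685)]
[np.float64(63.13430730646629), np.float64(-25.41980074553309), np.float64(-116.27247557174609), np.float64(154.34240101055138)]
[0.5223 0.1058 0.    ]
[0.5136 0.1703 0.    ]
[0.5876 0.1163 0.    ]
edges 0.06505959440699223 0.0661424508298271
mark [0.5506 0.1433 0.    ] pl [0.5356 0.226  0.181 ] dist 0.08409340727869863 tip [0.5456 0.1663 0.101 ] yaw 100.28887091144577
97.62588450510772
-170.8535946991817
cork [ 0.4719 -0.1069  0.064 ]
pl [0.5352 0.2233 0.181 ]
mark [0.5485 0.1385 0.    ]
[ 0.4733 -0.1033  0.0648]
[0.5353 0.2265 0.1812] [0.5478 0.1234 0.0011]
```

```bash
cat > k.py <<'E'
from m import *
t=np.radians(45)
def Rt(yaw,sg,tilt=45):
    t=np.radians(tilt);y=np.radians(yaw);h=np.array([np.cos(y),np.sin(y),0]);a=np.cos(t)*h+np.array([0,0,-np.sin(t)])
    yy=sg*np.array([-np.sin(y),np.cos(y),0]);return np.column_stack([np.cross(yy,a),yy,a])
def tp(c,R,b=.008): return np.array(c)-(b+.006)*R[:,2]
CUP=np.array([.4733,-.1040]);MARK=np.array([.550,.142]);PL=np.array([.5357,.2255])
E
python3 - <<'E'
from k import *
def q(c,yaw,sg):
    R=Rt(yaw,sg);r=inverse_kinematics(tp(c,R),R);return r
for yaw in(64,154,-26,-116):
    for z in(.032,.1): 
        print('G1',yaw,z,[None if r is None else np.round(r,2) for r in(q([*CUP,z],yaw,1),q([*CUP,z],yaw,-1))])
for yaw in(99,9,189,-81,60,130):
    print('M',yaw,[None if r is None else np.round(r,2) for r in(q([*MARK,.032],yaw,1),q([*MARK,.032],yaw,-1))])
for x,y in((.55,-.05),(.6,-.05),(.65,0)):
    for yaw in range(-150,181,30):
        print(x,y,yaw,[r is not None for r in(q([x,y,.03],yaw,1),q([x,y,.03],yaw,-1))], [r is not None for r in(q([x,y,.12],yaw,1),q([x,y,.12],yaw,-1))])
E
```

```text
G1 64 0.032 [array([ 0.9 ,  0.68, -0.42,  2.16, -0.93,  0.67, -2.2 ]), array([ 0.9 ,  0.68, -0.42,  2.16, -0.93,  0.67,  0.94])]
G1 64 0.1 [array([ 0.76,  0.51, -0.24,  2.16, -0.97,  0.85, -2.26]), array([ 0.76,  0.51, -0.24,  2.16, -0.97,  0.85,  0.89])]
G1 154 0.032 [array([-0.42,  1.18,  1.1 ,  1.71, -0.75,  1.73, -0.99]), array([-0.26,  0.98,  0.76,  1.7 , -0.57,  1.57,  1.91])]
G1 154 0.1 [array([-0.42,  1.06,  1.1 ,  1.7 , -0.65,  1.78, -1.05]), array([-0.28,  0.89,  0.81,  1.7 , -0.51,  1.65,  1.88])]
G1 -26 0.032 [None, None]
G1 -26 0.1 [None, None]
G1 -116 0.032 [array([-0.76,  0.87,  0.75,  2.  ,  0.14,  0.89, -0.65]), array([-0.68,  0.82,  0.63,  2.  ,  0.25,  0.91,  2.38])]
G1 -116 0.1 [array([-0.79,  0.75,  0.8 ,  1.99,  0.2 ,  1.  , -0.63]), array([-0.68,  0.69,  0.63,  1.99,  0.32,  1.04,  2.38])]
M 99 [array([ 0.07,  0.72, -0.05,  1.93, -0.97,  0.95, -2.18]), array([ 0.07,  0.72, -0.05,  1.93, -0.97,  0.95,  0.96])]
M 9 [array([ 0.5 ,  1.  , -1.19,  2.4 ,  2.3 ,  1.12, -0.5 ]), array([ 0.5 ,  1.  , -1.19,  2.4 ,  2.3 ,  1.12,  2.64])]
M 189 [array([-0.77,  1.14,  0.9 
[... 1170 characters left out ...]
ue, True] [True, True]
0.6 -0.05 30 [True, True] [True, True]
0.6 -0.05 60 [True, True] [True, True]
0.6 -0.05 90 [True, True] [True, True]
0.6 -0.05 120 [True, True] [True, True]
0.6 -0.05 150 [True, True] [True, True]
0.6 -0.05 180 [True, True] [True, True]
0.65 0 -150 [True, True] [True, True]
0.65 0 -120 [True, True] [True, True]
0.65 0 -90 [True, True] [True, True]
0.65 0 -60 [True, True] [True, True]
0.65 0 -30 [True, True] [True, True]
0.65 0 0 [True, True] [True, True]
0.65 0 30 [True, True] [True, True]
0.65 0 60 [True, True] [True, True]
0.65 0 90 [True, True] [True, True]
0.65 0 120 [True, True] [True, True]
0.65 0 150 [True, True] [True, True]
0.65 0 180 [True, True] [True, True]
```

Run:
```python
from k import *
command_gripper(.085,40)
R=Rt(-116.2,1); c=np.array([*CUP,.032]); p=tp(c,R)
movep(p-.12*R[:,2],R)
print('contact',move_l(p,feed=.12,until_force=8), sense()['position']-p)
command_gripper(.04,40); s=sense();print(s['finger_gap'],s['gripper_force'])
move_l(p+[0,0,.12],feed=.2)
R2=Rt(-116.2,-1); movep(p+[0,0,.12],R2)
s=sense();print(s['time_s'],s['finger_gap'],s['joint_pos'],s['wrist_force'])
save('scene','s1')
cv2.imwrite('pics/s1c.png',cv2.resize(cv2.imread('pics/s1.png')[60:300,150:470],None,fx=2.4,fy=2.4))
```

```text
contact False [0.0007 0.0004 0.0002]
0.051729871044108526 41.85269117401397
10.9417 0.0515834495478992 [-0.2895  0.5149  0.0913  1.9415  0.5779  1.2792  2.1443] [-0.3623  0.3621 -1.2649]
```

View pics/s1c.png

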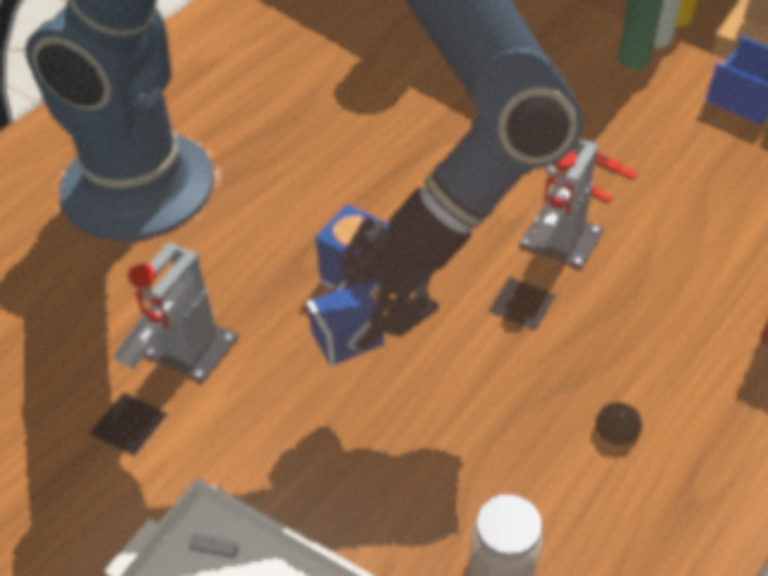

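The cup is held level with its mouth facing −y (crop (320,330)), as planned. I'll lay it down, regrasp, spin and carry it to the mark.

Run:
```python
from k import *
R=Rt(-81,-1); L=np.array([.58,-.06]); p=tp([*L,.026],R)
movep(p+[0,0,.08],R); move_l(p+[0,0,.012],feed=.15)
print('contact',move_l(p-[0,0,.003],feed=.03,until_force=4), sense()['position']-p)
command_gripper(.085); move_l(sense()['position']-.13*R[:,2],feed=.2)
sleep(.1)
# regrasp from the other side, tool yaw 99
R=Rt(99,1); p=tp([*L,.026],R)
movep(p-.12*R[:,2]+[0,0,.05],R)
s=sense();print(s['time_s'],s['joint_pos'])
save('top','t1')
cv2.imwrite('pics/t1c.png',cv2.resize(cv2.imread('pics/t1.png')[150:260,250:410],None,fx=4,fy=4,interpolation=2))
```

```text
contact True [0.0005 0.0001 0.001 ]
17.4083 [ 0.0068  0.8042  0.7182  1.5921 -0.9508  1.6952 -1.9772]
```

View pics/t1c.png

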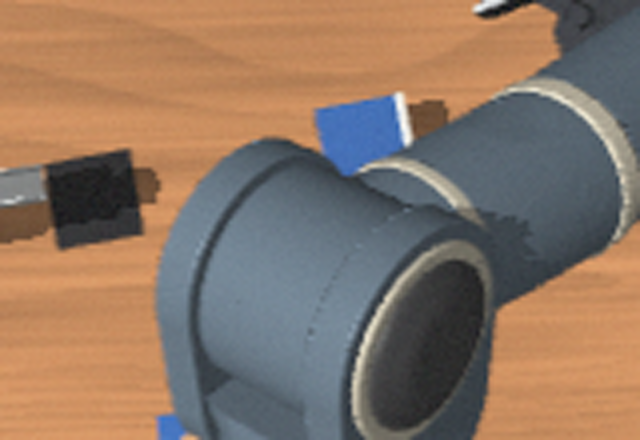

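The cup lies flat with its mouth band on the −y side (crop (404,118)), and its axis is along the mark's axis.

Run:
```python
from k import *
L=np.array([.58,-.06])
e=[onz('top',(x/4+250-.4,y/4+150-.4),.052)[:2] for x,y in((316,110),(405,92))]
y=np.radians(9); est=(e[0]+e[1])/2-.026*np.array([np.cos(y),np.sin(y)]); print(e,est)
assert np.linalg.norm(est-L)<.009
R=Rt(99,1); p=tp([*L,.026],R)
move_l(p-.12*R[:,2],feed=.15)
print('contact',move_l(p,feed=.12,until_force=8), sense()['position']-p)
command_gripper(.04,40); print(sense()['finger_gap'],sense()['gripper_force'])
move_l(p+[0,0,.12],feed=.2)
R=Rt(99,-1); movep(p+[0,0,.12],R)
s=sense();print(s['time_s'],s['finger_gap'],s['joint_pos'])
h=np.array([*R[:2,2],0]);h/=np.linalg.norm(h)
q=tp([*MARK,.032],R)
movep(q-.11*h+[0,0,.03],R)
s=sense();print(s['time_s'],s['joint_pos'])
save('scene','s2')
cv2.imwrite('pics/s2c.png',cv2.resize(cv2.imread('pics/s2.png')[90:270,240:480],None,fx=3.2,fy=3.2,interpolation=2))
```

```text
[array([ 0.5998, -0.0277]), array([ 0.6111, -0.0922])] [ 0.5797 -0.064 ]
contact False [ 0.0004 -0.0009  0.0004]
0.05168962636217913 42.161715030670166
22.7 0.051456091086529585 [ 0.3866  0.6456 -0.0575  1.6976 -0.667   1.302   0.8424]
23.2667 [ 0.2998  0.7158 -0.1215  1.8306 -0.7578  1.0671  0.8912]
```

View pics/s2c.png

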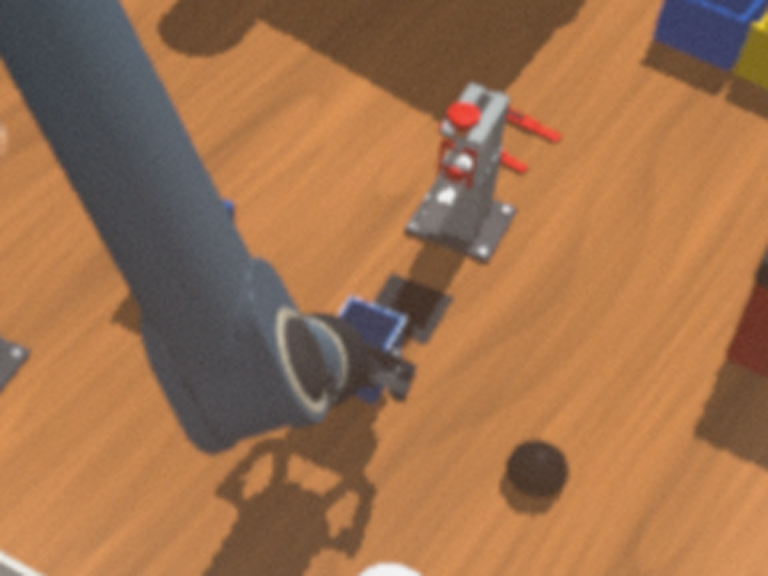

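The cup is mouth-up, with its rim at crop (372,325), just short of the mark at (415,305). Next I'll go in low under the spout, set it down and retreat.

Run:
```python
from k import *
R=Rt(99,-1); h=np.array([*R[:2,2],0]);h/=np.linalg.norm(h); q=tp([*MARK,.032],R)
move_l(q-.11*h+[0,0,.008],feed=.15)
print(move_l(q+[0,0,.008],feed=.1,until_force=8))
print('contact',move_l(q-[0,0,.007],feed=.025,until_force=4), sense()['position']-q)
command_gripper(.085); move_l(sense()['position']-.13*R[:,2],feed=.2)
movep([.50,-.02,.36],Rt(99,-1,89.9)) 
s=sense();print(s['time_s'],s['joint_pos'])
import pickle
P['w3']={k:np.array(v) for k,v in sense().items()};pickle.dump(P,open('P.pkl','wb'))
save('wrist','w3');save('top','t3')
a=cv2.resize(cv2.imread('pics/w3.png'),(480,300));b=cv2.resize(cv2.imread('pics/t3.png')[170:230,205:305],None,fx=4.8,fy=4.8,interpolation=2)
cv2.imwrite('pics/c3.png',np.vstack([a,b[:,:480]]))
```

```text
False
contact True [ 0.0003 -0.0004  0.0008]
27.4583 [-0.0823  0.1017  0.0418  1.7966 -0.0072  1.2476  0.1199]
```

View pics/c3.png

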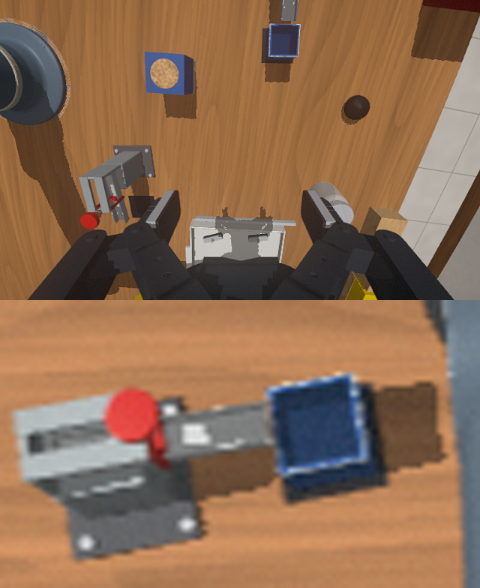

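The cup stands mouth-up with its rim centred at crop (317,424), in front of the spout. I'll check its position numerically, then press the plunger with closed fingers.

Run:
```python
from k import *
c=[onz('top',(x/4.8+205-.4,(y-300)/4.8+170-.4),.064)[:2] for x,y in((268,388),(350,375),(369,461),(283,474))]
c=np.mean(c,0);d=c-np.array([.5485,.1385]);print('cup(top cam)',c,'vs mark top cam',d)
assert np.linalg.norm(d)<.008
R=Rt(99,-1,89.9)
# fingers close across mark y (tool y perpendicular to mark x)
command_gripper(0,60)
P0=np.array([*PL,0.])
movep(P0+[0,0,.181+.025+.05],R)
print(sense()['finger_gap'])
print('touch',move_l(P0+[0,0,.181+.025-.006],feed=.03,until_force=2),sense()['position'][2]-.025)
z=sense()['position'][2]; 
print(move_l([*PL,.181+.025-.0195],feed=.03,until_force=25),sense()['position'][2]-.025,sense()['wrist_force'])
sleep(1.5)
print(sense()['position'][2]-.025,sense()['wrist_force'],sense()['time_s'])
save('scene','s4')
```

```text
cup(top cam) [0.5487 0.1382] vs mark top cam [ 0.0002 -0.0003]
-1.5522332884031522e-05
touch True 0.1799288190169272
False 0.16314626584375755 [-3.6929 -1.7803 13.4563]
0.16313740953412206 [-3.6694 -1.312  14.0656] 33.1333
```

The plunger bottomed out: the tip is at 163 mm and the force is 14 N, against 8.4 N for the spring alone. Now I'll release it and look for the ball.

Run:
```python
from k import *
move_l([*PL,.30],feed=.12)
R=np.array(sense()['tcp_rot']); movep([.50,-.05,.33],R); sleep(.3)
save('top','t4');save('scene','s5')
print(sense()['time_s'])
d=np.load('pics/t4.npy');print([pt('top',(u,195),d)[2] for u in range(266,278,2)],pt('top',(233,194),d))
b=cv2.resize(cv2.imread('pics/t4.png')[170:230,205:305],None,fx=4.8,fy=4.8,interpolation=2)
a=cv2.resize(cv2.imread('pics/s5.png')[110:200,340:440],None,fx=4.8,fy=4.8*288/432,interpolation=2)
cv2.imwrite('pics/c5.png',np.vstack([a,b]))
```

```text
35.7667
[np.float64(0.0019262215713760078), np.float64(0.001776307647576747), np.float64(-0.0007039121835008544), np.float64(0.002371214642953756), np.float64(0.005226393247658834), np.float64(-0.0010541366643894712)] [0.5347 0.2217 0.1777]
```

View pics/c5.png

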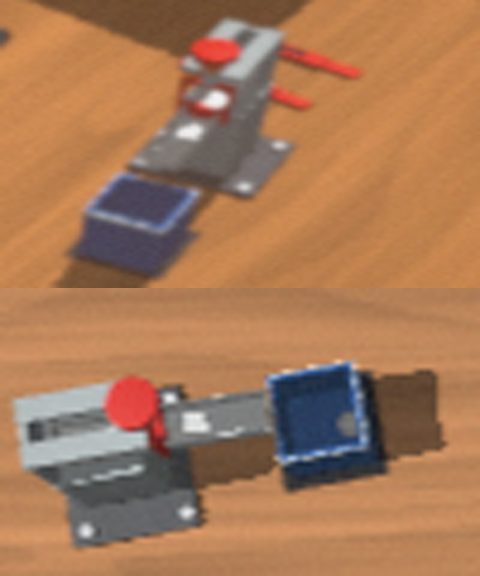

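The grey ball lies in the cup at crop (348,424). The cup stands upright on the mark and the plunger is back up at about 0.18 m.

```bash
python3 -c "
from rig import *
print(finish_job())"
```

```text
the job is handed in; nothing more can be done
None
```

The smaller blue cup stands mouth-up on the left dispenser's mark with the ball in it, the plunger has sprung back, and I handed the job in at about 36 s of the 72 s allowed (no verdict was returned).

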